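# Zero the hand-cranked dosing pump and advance it three turns

## Task

Set the hand-cranked dosing pump on the bench: wind its crank gently backwards (anticlockwise seen from above) until you feel it come up against its internal stop, then, starting from the stop, wind it forwards (clockwise) exactly three full turns and let go. Never force the crank, and leave the bottles and the jar beside the pump where they stand.

Things in the scene. Friction and masses are not known exactly. Their poses are not given: they have to be found in the camera images.
- pump_axis (a point): Point on the pump's vertical crank axis, 135 mm over the bench (level with the knob's middle). The pump: a round aluminium housing, 92 mm wide, 87 mm high, on a grey foot plate 116 x 104 x 9 mm fixed to the bench, two hose barbs at its sides. On top a steel crank arm (top 105 mm over the bench) turns level. Its place and yaw vary; the yaw tells nothing of where the stop lies.
- crank_knob (a point): Centre of the crank's black upright knob: cylinder 20 mm in diameter, 50 mm tall (106 to 156 mm over the bench), 45 mm from the crank axis. It spins freely on its pin, so a hand that holds it need not turn. Drag at the knob is steady, 3 to 4 N; the crank stays where it is left. Pushing the knob along its path with more than 25 N overstrains the coupling in the hub.
- crank_hub (a point): Point on the crank axis, on the hub (26 mm wide, 111 mm high); z up. No dial, no mark. Wound back (anticlockwise from above) 0.2 to 0.6 turn from its start, the drive meets an unseen stop inside: a rubber coupling in the hub then gives 0.4 mm at the knob per N beyond 4 N (friction in it: at rest after the push, a force F left at the knob means it gave 0.4 mm x (F + 4)). Turns count from first touch.
- piston (a point): Piston carriage on the drive shaft inside the housing, out of sight. It turns with the shaft (its x axis lies along the hub's x axis while the coupling is not twisted) and rises 0.5 mm a turn from piston_zero as the crank winds forwards: far too little to count turns by with readings that are 1.5 mm noisy.
- piston_zero (a point): Point fixed in the housing, on the crank axis, 50 mm over the bench, where piston lies while the crank touches its stop; z up.
- amber_bottle: Brown glass bottle with a flat stopper, 43 mm wide, 94 mm tall, standing loose by the pump; origin at the centre of its underside. Leave it alone.
- glass_jar: Open clear glass jar, 52 mm wide, 98 mm tall, standing loose by the pump; origin at the centre of its underside. Leave it alone.
- drop_bottle: Small clear glass bottle with stopper, 41 mm wide, 80 mm tall, standing loose by the pump; origin at the centre of its underside. Leave it alone.

How it is judged:
On the way:
1. the crank is wound back against its stop (within a fortieth of a turn) (z of piston in the frame of piston_zero below 1.2732e-05 m), for 0.1 s.
At the end, for the whole second after the job is handed in: The crank stands three full turns forward of its stop, within 23 degrees either way (piston 1.468 to 1.532 mm from its zero) (z of piston in the frame of piston_zero between 0.00146817 and 0.00153183 m); the robot touches nothing.
It fails at once if the crank is forced against its stop with more than about 25 N at the knob: its rubber coupling twists by over 12.6 degrees (angle between the x axis of crank_hub and the x axis of piston, either way round above 0.22 rad).
It fails at once if the brown glass bottle with a flat stopper is moved more than 15 mm or tipped (distance of amber_bottle from where it was at the start of the episode above 0.015 m or angle between amber_bottle's own z axis and vertical above 0.3 rad).
It fails at once if the open clear glass jar is moved more than 15 mm or tipped (distance of glass_jar from where it was at the start of the episode above 0.015 m or angle between glass_jar's own z axis and vertical above 0.3 rad).
It fails at once if the small clear glass bottle with stopper is moved more than 15 mm or tipped (distance of drop_bottle from where it was at the start of the episode above 0.015 m or angle between drop_bottle's own z axis and vertical above 0.3 rad).
It also fails if it takes over 69 s, if anything falls off the work surface, if the arm or the gripper's body presses on something with over 40 N, if the wrist force passes 120 N, or if a joint passes its speed limit or range.

## Robot

A 6-joint arm with a two-finger parallel gripper is mounted at the origin on the work surface; the furniture and walls round the work are solid. World frame = base frame: x ahead of the robot, y to its left, z up, the work surface at z = 0. Lengths are in m, angles in rad, forces in N, time in s.
With the tool pointing down it reaches from about 0.35 to 0.975 m from the base axis. Payload 4.9 kg.
Tool frame: the origin (TCP) lies midway between the tips of the shut fingers; the grasp point (between the pads) lies 19 mm behind it; z points along the fingers, y is the line along which they close (so a half turn about z gives the same grasp; the last joint's range is limited). The gripper opens to 85 mm and grips with 20 to 120 N. Pads are 22 mm wide; open, the fingers measure 114 mm over their backs; the gripper's body (76 mm by 85 mm) begins 54 mm behind the grasp point. The pads swing forward as they close: fully open they stand 13 mm farther back than shut.
Start: joints at [1.042, 0.053, 1.613, -0, 1.476, -0.119], TCP at [0.249, 0.573, 0.231] pointing down, gripper open.
Joint ranges: [-3.01, 3.01], [-1.01, 2.22], [0.06, 2.58], [-1.02, 4.17], [0.09, 2.62], [-3.14, 3.14]. Speed limits (rad/s): [2.57, 2.57, 3.14, 3.14, 3.14, 3.14].

## Interface

Orientations are given as a rotation vector (axis times angle).
In Python, from station import ctrl gives the robot as it stands.
- The arm moves only by the shell command python3 -m handwheel 'ROWS' [FORCE]. ROWS is JSON, a list of rows, each an object with "gripper": the gripper command: -1 is fully open, 1 is shut, values between are in proportion; "offset": the shift along the tool's x, y, z in mm, a list of three; "rotation": the turn, a rotation vector about the tool's x, y, z in rad, a list of three. A call has exactly 8 rows; each row is the pose to reach, as a shift and turn from the pose commanded when the call began, along the tool's axes at that moment; what a row does not reach only later rows make up. A row lasts 1/8 s, in which the tool goes at most 62.5 mm and 10.7 degrees, less where a joint would pass 70% of its speed; a pose out of reach is approached as far as the arm can. A call with a gripper value outside its range is refused whole. The fingers move at their own pace and stop on an object; FORCE is the grip in N (left out, the last holds). Time passes only in rows, so rows that repeat a pose let the fingers close, or fill a call up. It gives the time, the measured TCP pose, the force, the opening and the grip force at its end, in the units of the state.
- ctrl.get_obs(): the state, without advancing time (a new reading comes with each control period).
- ctrl.get_image(name): name is "scene" or "top"; returns a dict with "image" (400x640x3 uint8, red, green, blue), "fovy" (degrees; the focal length in pixels is half the picture's height over the tangent of half this angle, whatever the lens; pixels are square), "cx", "cy" (the principal point, pixels), "xyz" and "attitude" of the camera in the world. Camera axes: x right, y up, looking along -z (the intrinsics and any distortion apply to the point x, -y, -z); pixel columns grow to the right and rows downward; lengths in m; the calibration is good to about 2 mm. A picture is of the moment at which its call begins. There is no depth.
- ctrl.finish_job(): hands the job in; it is judged then, once.
The state is a dict: "t": time; "q": joint angles; "dq": joint speeds; "effort": joint torques, N m; "tool_pos": TCP position; "tool_rot": TCP orientation; "contact_force": force on the tool from outside, world axes, zero at the start; "wrist_torque": the same for the moment, N m; "opening": finger opening in m; "grip_force": force on a finger pad.
Only numpy, scipy, OpenCV 4.12 (cv2) and the standard library are available. Lean on these libraries where they do the work, as an engineer would, in place of code of your own. Each camera call takes 0.05 s, during which the arm holds its last target. There are 200 camera calls.

## Working session

There is one attempt and no reset: what is moved stays moved. The work goes in short steps, Python scripts to look and compute and a shell command to move; the robot and the scene stay as the last step left them, time stands still between calls to the robot, and variables do not carry over. Pictures are saved under pics/ and viewed, at most 10 in all, crops included, and the job is handed in when it is done.

```bash
ls; mkdir -p pics; python3 - <<'E'
from station import ctrl
import cv2,numpy as np
o=ctrl.get_obs()
for k,v in o.items(): print(k,np.round(v,4))
for n in("scene","top"):
    d=ctrl.get_image(n); cv2.imwrite(f"pics/{n}0.png",d["image"][:,:,::-1])
    print(n,{k:(v if k!="image" else 0) for k,v in d.items()})
E
```

```text
pics
t 0.0
q [ 1.042   0.0534  1.6143  0.      1.476  -0.119 ]
dq [ 0.0003 -0.0003  0.0013 -0.0011  0.0007 -0.0013]
effort [ 5.00000e-04 -3.93696e+01 -3.70168e+01 -1.00000e-04  7.40000e-03
  0.00000e+00]
tool_pos [0.2487 0.5727 0.23  ]
tool_rot [-6.3900e-01 -3.0752e+00  3.0000e-03]
contact_force [ 1.0011 -0.5887  0.0404]
wrist_torque [-0.0026  0.0082 -0.0095]
grip_force 0.0
opening 0.0855
scene {'image': 0, 'fovy': 44.30118224541624, 'cx': 317.5039462909592, 'cy': 208.21616677822706, 'xyz': array([0.26483442, 0.33341232, 0.81548874]), 'attitude': array([ 0.21499529, -0.79711116, -2.50953802])}
top {'image': 0, 'fovy': 45.545087784596205, 'cx': 320.3718104295798, 'cy': 197.71451730403345, 'xyz': array([ 0.40072524, -0.08010878,  1.03626101]), 'attitude': array([ 0.115414  , -0.07781538, -1.58401965])}
```

View pics/scene0.png

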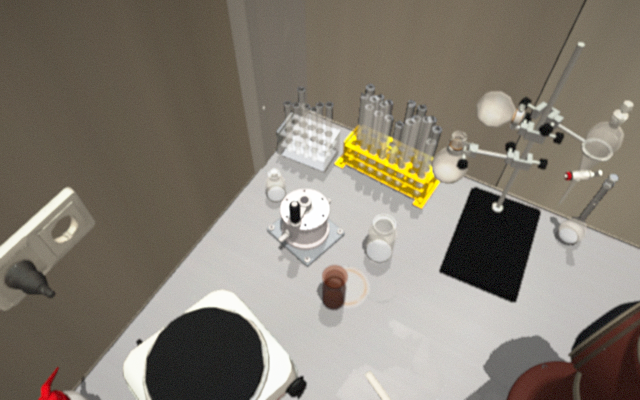

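View pics/top0.png

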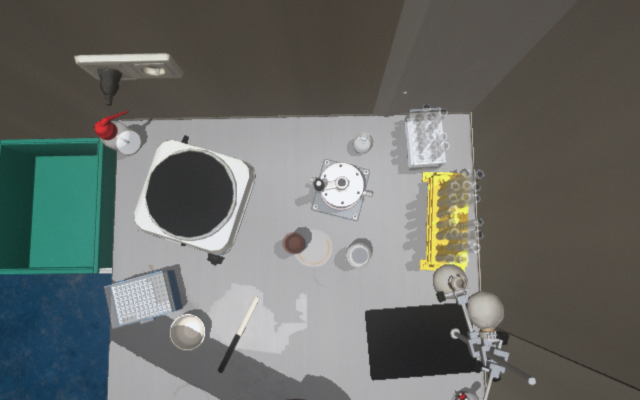

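The top view shows the hub at about (342,183) and the knob at about (320,184). The drop bottle is near (362,143), the amber bottle near (294,243) and the jar near (358,254). In the scene view the knob is at about (295,210) and the hub at about (306,202). I'll crop both views for precise pixel positions.

```bash
cat > h.py <<'E'
from station import ctrl
import cv2,numpy as np
from scipy.spatial.transform import Rotation as R
def ray(d,u,v):
    f=d["image"].shape[0]/2/np.tan(np.radians(d["fovy"])/2)
    r=R.from_rotvec(d["attitude"]).apply([(u-d["cx"])/f,-(v-d["cy"])/f,-1]); return np.array(d["xyz"]),r
def at(d,u,v,z):
    c,r=ray(d,u,v); return c+r*(z-c[2])/r[2]
def proj(d,p):
    f=d["image"].shape[0]/2/np.tan(np.radians(d["fovy"])/2)
    q=R.from_rotvec(d["attitude"]).inv().apply(np.array(p)-d["xyz"]); return d["cx"]-f*q[0]/q[2],d["cy"]+f*q[1]/q[2]
E
python3 - <<'E'
import cv2,numpy as np
from h import *
a=cv2.imread("pics/top0.png")[130:270,280:380];b=cv2.imread("pics/scene0.png")[170:310,265:365]
cv2.imwrite("pics/crop.png",cv2.resize(np.hstack([a,b]),None,fx=4,fy=4,interpolation=cv2.INTER_CUBIC))
t=ctrl.get_image("top");s=ctrl.get_image("scene")
print(at(t,342,183,.111),at(s,306,201,.111)); print(at(t,319,184,.156),at(s,294,206,.156))
E
```

```text
[ 0.54345398 -0.10163648  0.111     ] [ 0.54031623 -0.10056226  0.111     ]
[ 0.53538665 -0.05760854  0.156     ] [ 0.53461278 -0.05416905  0.156     ]
```

View pics/crop.png

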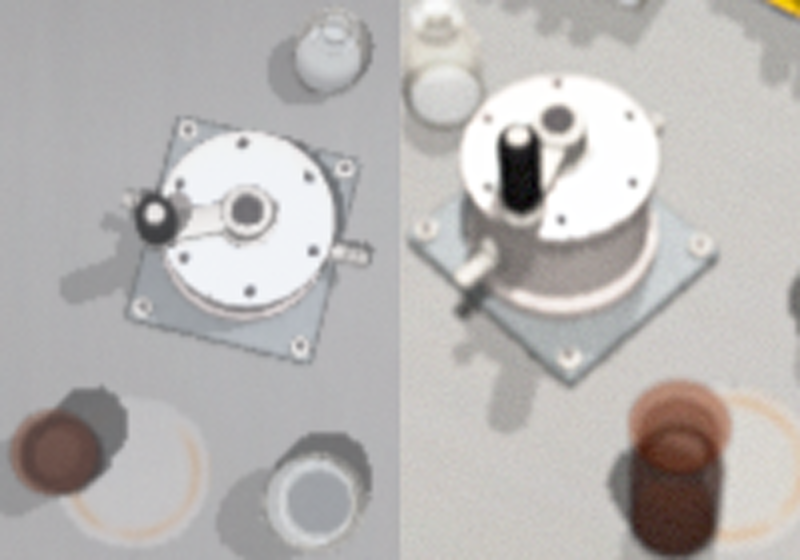

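The crop sharpens the positions: top view hub (342,182.5) and knob top (318.8,183.2), scene view hub (304.3,200) and knob top (294.8,203). I'll triangulate both.

```bash
python3 - <<'E'
from h import *
t=ctrl.get_image("top");s=ctrl.get_image("scene")
def tri(a,b):
    c1,r1=ray(t,*a);c2,r2=ray(s,*b)
    k=np.linalg.lstsq(np.c_[r1,-r2],c2-c1,rcond=None)[0]; return (c1+r1*k[0]+c2+r2*k[1])/2, np.linalg.norm(c1+r1*k[0]-c2-r2*k[1])
H=[at(t,342,182.5,.111),at(s,304.3,200,.111)];K=[at(t,318.8,183.2,.156),at(s,294.8,203,.156)]
print(H,K,tri((342,182.5),(304.3,200)),tri((318.8,183.2),(294.8,203)))
h=np.mean(H,0);k=np.mean(K,0);d=(k-h)[:2];print(h,k,np.hypot(*d)*1e3,np.degrees(np.arctan2(d[1],d[0])))
o=ctrl.get_obs();T=R.from_rotvec(o["tool_rot"]);p=o["tool_pos"]
D=R.from_euler("x",180,degrees=True);D=R.from_matrix(np.diag([-1,1,-1]))
print("rot",(T.inv()*D).as_rotvec(),"off",T.inv().apply(np.r_[k[:2],.2]-p)*1e3,o["t"])
E
```

```text
[array([ 0.54444644, -0.10165585,  0.111     ]), array([ 0.54405877, -0.10093666,  0.111     ])] [array([ 0.53690533, -0.05725515,  0.156     ]), array([ 0.53667181, -0.06003003,  0.156     ])] (array([ 0.54460116, -0.10170142,  0.10973895]), np.float64(8.766631269676336e-05)) (array([ 0.5357297 , -0.05759408,  0.15977896]), np.float64(0.0012616977619908))
[ 0.5442526  -0.10129625  0.111     ] [ 0.53678857 -0.05864259  0.156     ] 43.30180967770314 99.92578440143996
rot [-6.89999005e-04 -2.08047953e-04 -4.09784912e-01] off [-515.73101931 -464.68269938   31.17526889] 0.3
```

```bash
python3 -m handwheel '[{"gripper":-1,"offset":[-43,-39,2],"rotation":[0,0,-0.05]},{"gripper":-1,"offset":[-86,-77,5],"rotation":[0,0,-0.1]},{"gripper":-1,"offset":[-129,-116,8],"rotation":[0,0,-0.15]},{"gripper":-1,"offset":[-172,-155,10],"rotation":[0,0,-0.2]},{"gripper":-1,"offset":[-215,-194,12],"rotation":[0,0,-0.25]},{"gripper":-1,"offset":[-258,-232,15],"rotation":[0,0,-0.3]},{"gripper":-1,"offset":[-301,-271,18],"rotation":[0,0,-0.36]},{"gripper":-1,"offset":[-344,-310,20],"rotation":[0,0,-0.41]}]' 20
cat > goal.py <<'E'
import sys
from h import *
C=np.array([.5443,-.1013])
def st(): 
    o=ctrl.get_obs();T=R.from_rotvec(o["tool_rot"]);p=np.array(o["tool_pos"])
    d=(p[:2]-C)*1e3;th=np.degrees(np.arctan2(d[1],d[0]))
    r=d/np.hypot(*d);tg=np.array([-r[1],r[0]]);f=np.array(o["contact_force"])
    print("t",round(o["t"],2),"p",p.round(4),"R",T.as_matrix()[:,:2].round(3).tolist(),"r %.1f th %.1f"%(np.hypot(*d),th),"F",f.round(1),"Frad %.1f Ftan(ccw) %.1f"%(f[:2]@r,f[:2]@tg),"open",round(o["opening"]*1e3,1),"grip",round(float(o["grip_force"]),1))
    return o,T,p,th
E
python3 - <<'E'
from goal import *
o,T,p,th=st(); print(T.inv().apply(np.array([.5366,-.0570,.2])-p)*1e3)
E
```

```text
t: 1.3
tool_pos: [0.4415, 0.1501, 0.2114]
tool_rot: [-0.003, 3.141, 0.0]
contact_force: [1.0, -0.1, -0.2]
opening: 0.0856
grip_force: 0.0
t 1.3 p [0.4415 0.1501 0.2114] R [[-1.0, -0.002], [-0.002, 1.0], [-0.001, 0.0]] r 271.6 th 112.2 F [ 1.  -0.1 -0.2] Frad -0.4 Ftan(ccw) -0.9 open 85.6 grip 0.0
[ -94.7131429 -207.2811426   11.4619711]
```

```bash
python3 -m handwheel '[{"gripper":-1,"offset":[-24,-52,3],"rotation":[0,0,0]},{"gripper":-1,"offset":[-48,-104,6],"rotation":[0,0,0]},{"gripper":-1,"offset":[-72,-156,9],"rotation":[0,0,0]},{"gripper":-1,"offset":[-94.7,-207.3,12],"rotation":[0,0,0]},{"gripper":-1,"offset":[-94.7,-207.3,12],"rotation":[0,0,0]},{"gripper":-1,"offset":[-94.7,-207.3,50],"rotation":[0,0,0]},{"gripper":-1,"offset":[-94.7,-207.3,93],"rotation":[0,0,0]},{"gripper":-1,"offset":[-94.7,-207.3,93],"rotation":[0,0,0]}]'
python3 - <<'E'
from goal import *
o,T,p,th=st()
t=ctrl.get_image("top");s=ctrl.get_image("scene")
a=t["image"][130:270,280:380];b=s["image"][170:310,265:365]
cv2.imwrite("pics/crop2.png",cv2.resize(np.hstack([a,b])[:,:,::-1],None,fx=4,fy=4,interpolation=cv2.INTER_CUBIC))
E
```

```text
t: 2.3
tool_pos: [0.5325, -0.054, 0.1143]
tool_rot: [0.002, -3.133, -0.004]
contact_force: [-0.3, -0.2, -0.5]
opening: 0.0858
grip_force: 0.0
t 2.3 p [ 0.5325 -0.054   0.1143] R [[-1.0, -0.001], [-0.001, 1.0], [0.008, 0.002]] r 48.8 th 104.0 F [-0.3 -0.2 -0.5] Frad -0.1 Ftan(ccw) 0.3 open 85.8 grip 0.0
```

View pics/crop2.png

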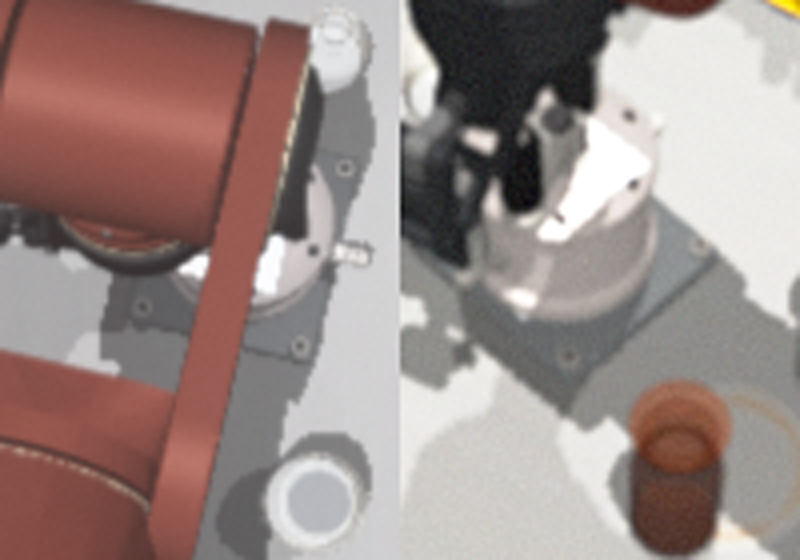

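The crop shows the knob at about (520,180), between the fingers, with the bottles undisturbed. I'll let the arm settle and close at 20 N.

```bash
python3 -m handwheel '[{"gripper":-1,"offset":[0,0,0],"rotation":[0,0,0]},{"gripper":-1,"offset":[0,0,0],"rotation":[0,0,0]},{"gripper":0.3,"offset":[0,0,0],"rotation":[0,0,0]},{"gripper":0.3,"offset":[0,0,0],"rotation":[0,0,0]},{"gripper":1,"offset":[0,0,0],"rotation":[0,0,0]},{"gripper":1,"offset":[0,0,0],"rotation":[0,0,0]},{"gripper":1,"offset":[0,0,0],"rotation":[0,0,0]},{"gripper":1,"offset":[0,0,0],"rotation":[0,0,0]}]' 20
python3 -c "
from goal import *
st()"
```

```text
t: 3.4
tool_pos: [0.5357, -0.0571, 0.1183]
tool_rot: [0.0, -3.141, 0.006]
contact_force: [-0.7, -6.0, 0.1]
opening: 0.019
grip_force: 20.5
t 3.4 p [ 0.5357 -0.0571  0.1183] R [[-1.0, -0.0], [-0.0, 1.0], [0.0, -0.004]] r 45.0 th 101.0 F [-0.7 -6.   0.1] Frad -5.8 Ftan(ccw) 1.9 open 19.0 grip 20.5
```

```bash
cat >> goal.py <<'E'
def rows(p0,ths,c=C,r=.045):
    for th in ths:
        q=c+r*np.array([np.cos(np.radians(th)),np.sin(np.radians(th))]); d=(q-p0[:2])*1e3; print(th,[round(-d[0],1),round(d[1],1)])
E
python3 -c "
from goal import *
rows([.5357,-.0571],np.linspace(101,161,9)[1:])"
```

```text
108.5 [np.float64(5.7), np.float64(-1.5)]
116.0 [np.float64(11.1), np.float64(-3.8)]
123.5 [np.float64(16.2), np.float64(-6.7)]
131.0 [np.float64(20.9), np.float64(-10.2)]
138.5 [np.float64(25.1), np.float64(-14.4)]
146.0 [np.float64(28.7), np.float64(-19.0)]
153.5 [np.float64(31.7), np.float64(-24.1)]
161.0 [np.float64(33.9), np.float64(-29.5)]
```

```bash
python3 -m handwheel '[{"gripper":1,"offset":[5.7,-1.5,0],"rotation":[0,0,0]},{"gripper":1,"offset":[11.1,-3.8,0],"rotation":[0,0,0]},{"gripper":1,"offset":[16.2,-6.7,0],"rotation":[0,0,0]},{"gripper":1,"offset":[20.9,-10.2,0],"rotation":[0,0,0]},{"gripper":1,"offset":[25.1,-14.4,0],"rotation":[0,0,0]},{"gripper":1,"offset":[28.7,-19,0],"rotation":[0,0,0]},{"gripper":1,"offset":[31.7,-24.1,0],"rotation":[0,0,0]},{"gripper":1,"offset":[31.7,-24.1,0],"rotation":[0,0,0]}]'
python3 -c "
from goal import *
o,T,p,th=st(); rows(p,th+6.5*np.arange(1,5)/2)"
```

```text
t: 4.4
tool_pos: [0.5041, -0.0799, 0.1186]
tool_rot: [0.0, 3.141, -0.001]
contact_force: [4.0, -0.3, -1.5]
opening: 0.0193
grip_force: 19.9
t 4.4 p [ 0.5041 -0.0799  0.1186] R [[-1.0, 0.0], [0.0, 1.0], [-0.0, -0.0]] r 45.5 th 152.0 F [ 4.  -0.3 -1.5] Frad -3.7 Ftan(ccw) -1.6 open 19.3 grip 19.9
155.23657371329648 [np.float64(0.7), np.float64(-2.5)]
158.48657371329648 [np.float64(1.7), np.float64(-4.9)]
161.73657371329648 [np.float64(2.6), np.float64(-7.3)]
164.98657371329648 [np.float64(3.3), np.float64(-9.7)]
```

```bash
python3 -m handwheel '[{"gripper":1,"offset":[0.9,-2.4,0],"rotation":[0,0,0]},{"gripper":1,"offset":[1.7,-4.8,0],"rotation":[0,0,0]},{"gripper":1,"offset":[2.4,-7.2,0],"rotation":[0,0,0]},{"gripper":1,"offset":[3,-9.7,0],"rotation":[0,0,0]},{"gripper":1,"offset":[3,-9.7,0],"rotation":[0,0,0]},{"gripper":1,"offset":[3,-9.7,0],"rotation":[0,0,0]},{"gripper":1,"offset":[3,-9.7,0],"rotation":[0,0,0]},{"gripper":1,"offset":[3,-9.7,0],"rotation":[0,0,0]}]'
python3 -c "
from goal import *
o,T,p,th=st(); rows([.501,-.0909],166.5+6.5*np.arange(1,9),r=.0447)"
```

```text
t: 5.4
tool_pos: [0.5004, -0.0893, 0.1185]
tool_rot: [0.0, -3.14, -0.0]
contact_force: [-1.5, 3.7, 5.0]
opening: 0.0193
grip_force: 20.4
t 5.4 p [ 0.5004 -0.0893  0.1185] R [[-1.0, -0.0], [-0.0, 1.0], [0.002, 0.0]] r 45.5 th 164.7 F [-1.5  3.7  5. ] Frad 2.4 Ftan(ccw) -3.1 open 19.3 grip 20.4
173.0 [np.float64(1.1), np.float64(-5.0)]
179.5 [np.float64(1.4), np.float64(-10.0)]
186.0 [np.float64(1.2), np.float64(-15.1)]
192.5 [np.float64(0.3), np.float64(-20.1)]
199.0 [np.float64(-1.0), np.float64(-25.0)]
205.5 [np.float64(-3.0), np.float64(-29.6)]
212.0 [np.float64(-5.4), np.float64(-34.1)]
218.5 [np.float64(-8.3), np.float64(-38.2)]
```

```bash
python3 -m handwheel '[{"gripper":1,"offset":[0.3,-1.2,0],"rotation":[0,0,0]},{"gripper":1,"offset":[0.5,-2.5,0],"rotation":[0,0,0]},{"gripper":1,"offset":[0.8,-3.7,0],"rotation":[0,0,0]},{"gripper":1,"offset":[1.0,-5,0],"rotation":[0,0,0]},{"gripper":1,"offset":[1.0,-5,0],"rotation":[0,0,0]},{"gripper":1,"offset":[1.0,-5,0],"rotation":[0,0,0]},{"gripper":1,"offset":[1.0,-5,0],"rotation":[0,0,0]},{"gripper":1,"offset":[1.0,-5,0],"rotation":[0,0,0]}]'
python3 -c "
from goal import *
st()"
```

```text
t: 6.4
tool_pos: [0.4993, -0.0943, 0.1185]
tool_rot: [0.0, -3.139, -0.0]
contact_force: [-3.0, 3.7, 6.3]
opening: 0.0194
grip_force: 20.4
t 6.4 p [ 0.4993 -0.0943  0.1185] R [[-1.0, -0.0], [-0.0, 1.0], [0.002, 0.0]] r 45.5 th 171.1 F [-3.   3.7  6.3] Frad 3.5 Ftan(ccw) -3.2 open 19.4 grip 20.4
```

```bash
python3 -c "
from goal import *
for i in range(4): st(); ctrl.get_image('top')"
```

```text
t 6.4 p [ 0.4993 -0.0943  0.1185] R [[-1.0, -0.0], [-0.0, 1.0], [0.002, 0.0]] r 45.5 th 171.1 F [-3.   3.7  6.3] Frad 3.5 Ftan(ccw) -3.2 open 19.4 grip 20.4
t 6.45 p [ 0.4993 -0.0943  0.1185] R [[-1.0, -0.0], [-0.0, 1.0], [0.002, 0.0]] r 45.5 th 171.1 F [-2.3  2.9  5.4] Frad 2.7 Ftan(ccw) -2.5 open 19.2 grip 20.4
t 6.5 p [ 0.4993 -0.0943  0.1185] R [[-1.0, -0.0], [-0.0, 1.0], [0.002, 0.0]] r 45.6 th 171.1 F [-2.6  4.4  5.6] Frad 3.3 Ftan(ccw) -3.9 open 19.4 grip 20.4
t 6.55 p [ 0.4993 -0.0942  0.1185] R [[-1.0, -0.0], [-0.0, 1.0], [0.002, 0.0]] r 45.5 th 171.1 F [-2.8  4.2  5.9] Frad 3.5 Ftan(ccw) -3.7 open 19.0 grip 20.4
```

```bash
python3 -m handwheel '[{"gripper":1,"offset":[0.2,-1.3,0],"rotation":[0,0,0]},{"gripper":1,"offset":[0.4,-2.7,0],"rotation":[0,0,0]},{"gripper":1,"offset":[0.6,-4.0,0],"rotation":[0,0,0]},{"gripper":1,"offset":[0.7,-5.4,0],"rotation":[0,0,0]},{"gripper":1,"offset":[0.7,-5.4,0],"rotation":[0,0,0]},{"gripper":1,"offset":[0.7,-5.4,0],"rotation":[0,0,0]},{"gripper":1,"offset":[0.7,-5.4,0],"rotation":[0,0,0]},{"gripper":1,"offset":[0.7,-5.4,0],"rotation":[0,0,0]}]'
python3 -c "
from goal import *
st();rows([.4993,-.1013],180+7*np.arange(1,9))"
```

```text
t: 7.6
tool_pos: [0.4986, -0.0997, 0.1185]
tool_rot: [0.0, -3.139, -0.0]
contact_force: [-2.5, 2.7, 5.6]
opening: 0.0193
grip_force: 20.4
t 7.6 p [ 0.4986 -0.0997  0.1185] R [[-1.0, -0.0], [-0.0, 1.0], [0.002, 0.0]] r 45.7 th 178.0 F [-2.5  2.7  5.6] Frad 2.6 Ftan(ccw) -2.7 open 19.3 grip 20.4
187 [np.float64(-0.3), np.float64(-5.5)]
194 [np.float64(-1.3), np.float64(-10.9)]
201 [np.float64(-3.0), np.float64(-16.1)]
208 [np.float64(-5.3), np.float64(-21.1)]
215 [np.float64(-8.1), np.float64(-25.8)]
222 [np.float64(-11.6), np.float64(-30.1)]
229 [np.float64(-15.5), np.float64(-34.0)]
236 [np.float64(-19.8), np.float64(-37.3)]
```

```bash
python3 -m handwheel '[{"gripper":1,"offset":[0.1,-1.4,0],"rotation":[0,0,0]},{"gripper":1,"offset":[0.1,-2.8,0],"rotation":[0,0,0]},{"gripper":1,"offset":[0,-4.2,0],"rotation":[0,0,0]},{"gripper":1,"offset":[-0.1,-5.5,0],"rotation":[0,0,0]},{"gripper":1,"offset":[-0.1,-5.5,0],"rotation":[0,0,0]},{"gripper":1,"offset":[-0.1,-5.5,0],"rotation":[0,0,0]},{"gripper":1,"offset":[-0.1,-5.5,0],"rotation":[0,0,0]},{"gripper":1,"offset":[-0.1,-5.5,0],"rotation":[0,0,0]}]'
python3 -c "
from goal import *
st()"
```

```text
t: 8.6
tool_pos: [0.4987, -0.1053, 0.1185]
tool_rot: [0.0, -3.139, 0.0]
contact_force: [-2.1, 3.1, 5.0]
opening: 0.019
grip_force: 20.3
t 8.6 p [ 0.4987 -0.1053  0.1185] R [[-1.0, -0.0], [-0.0, 1.0], [0.002, -0.0]] r 45.8 th -174.9 F [-2.1  3.1  5. ] Frad 1.8 Ftan(ccw) -3.3 open 19.0 grip 20.3
```

```bash
python3 -m handwheel '[{"gripper":1,"offset":[-0.1,-1.4,0],"rotation":[0,0,0]},{"gripper":1,"offset":[-0.3,-2.8,0],"rotation":[0,0,0]},{"gripper":1,"offset":[-0.6,-4.2,0],"rotation":[0,0,0]},{"gripper":1,"offset":[-0.9,-5.5,0],"rotation":[0,0,0]},{"gripper":1,"offset":[-0.9,-5.5,0],"rotation":[0,0,0]},{"gripper":1,"offset":[-0.9,-5.5,0],"rotation":[0,0,0]},{"gripper":1,"offset":[-0.9,-5.5,0],"rotation":[0,0,0]},{"gripper":1,"offset":[-0.9,-5.5,0],"rotation":[0,0,0]}]'
python3 -c "
from goal import *
st()"
```

```text
t: 9.6
tool_pos: [0.4995, -0.1109, 0.1185]
tool_rot: [0.0, -3.139, 0.001]
contact_force: [-2.1, 2.1, 5.3]
opening: 0.0192
grip_force: 20.3
t 9.6 p [ 0.4995 -0.1109  0.1185] R [[-1.0, -0.0], [-0.0, 1.0], [0.003, -0.0]] r 45.8 th -167.9 F [-2.1  2.1  5.3] Frad 1.6 Ftan(ccw) -2.5 open 19.2 grip 20.3
```

Next step, to 201 degrees commanded.

```bash
python3 -m handwheel '[{"gripper":1,"offset":[-0.3,-1.3,0],"rotation":[0,0,0]},{"gripper":1,"offset":[-0.7,-2.6,0],"rotation":[0,0,0]},{"gripper":1,"offset":[-1.1,-3.9,0],"rotation":[0,0,0]},{"gripper":1,"offset":[-1.6,-5.3,0],"rotation":[0,0,0]},{"gripper":1,"offset":[-1.6,-5.3,0],"rotation":[0,0,0]},{"gripper":1,"offset":[-1.6,-5.3,0],"rotation":[0,0,0]},{"gripper":1,"offset":[-1.6,-5.3,0],"rotation":[0,0,0]},{"gripper":1,"offset":[-1.6,-5.3,0],"rotation":[0,0,0]}]'
python3 -c "
from goal import *
st()"
```

```text
t: 10.6
tool_pos: [0.5009, -0.1164, 0.1185]
tool_rot: [0.0, -3.139, 0.001]
contact_force: [-4.5, 1.4, 6.4]
opening: 0.0198
grip_force: 20.4
t 10.6 p [ 0.5009 -0.1164  0.1185] R [[-1.0, -0.0], [-0.0, 1.0], [0.003, -0.001]] r 45.9 th -160.8 F [-4.5  1.4  6.4] Frad 3.8 Ftan(ccw) -2.8 open 19.8 grip 20.4
```

```bash
python3 -m handwheel '[{"gripper":1,"offset":[-0.4,-1.3,0],"rotation":[0,0,0]},{"gripper":1,"offset":[-0.9,-2.6,0],"rotation":[0,0,0]},{"gripper":1,"offset":[-1.4,-3.9,0],"rotation":[0,0,0]},{"gripper":1,"offset":[-2.0,-5.1,0],"rotation":[0,0,0]},{"gripper":1,"offset":[-2.0,-5.1,0],"rotation":[0,0,0]},{"gripper":1,"offset":[-2.0,-5.1,0],"rotation":[0,0,0]},{"gripper":1,"offset":[-2.0,-5.1,0],"rotation":[0,0,0]},{"gripper":1,"offset":[-2.0,-5.1,0],"rotation":[0,0,0]}]'
python3 -c "
from goal import *
st()"
```

```text
t: 11.6
tool_pos: [0.503, -0.1215, 0.1185]
tool_rot: [0.0, -3.139, 0.001]
contact_force: [-4.1, 2.2, 5.5]
opening: 0.0189
grip_force: 20.3
t 11.6 p [ 0.503  -0.1215  0.1185] R [[-1.0, -0.0], [-0.0, 1.0], [0.003, -0.001]] r 46.0 th -153.9 F [-4.1  2.2  5.5] Frad 2.7 Ftan(ccw) -3.7 open 18.9 grip 20.3
```

```bash
python3 -m handwheel '[{"gripper":1,"offset":[-0.6,-1.2,0],"rotation":[0,0,0]},{"gripper":1,"offset":[-1.3,-2.4,0],"rotation":[0,0,0]},{"gripper":1,"offset":[-2.0,-3.6,0],"rotation":[0,0,0]},{"gripper":1,"offset":[-2.7,-4.8,0],"rotation":[0,0,0]},{"gripper":1,"offset":[-2.7,-4.8,0],"rotation":[0,0,0]},{"gripper":1,"offset":[-2.7,-4.8,0],"rotation":[0,0,0]},{"gripper":1,"offset":[-2.7,-4.8,0],"rotation":[0,0,0]},{"gripper":1,"offset":[-2.7,-4.8,0],"rotation":[0,0,0]}]'
python3 -c "
from goal import *
st()"
```

```text
t: 12.6
tool_pos: [0.5057, -0.1264, 0.1186]
tool_rot: [0.0, -3.139, 0.001]
contact_force: [-2.9, 0.9, 6.1]
opening: 0.0196
grip_force: 20.3
t 12.6 p [ 0.5057 -0.1264  0.1186] R [[-1.0, -0.0], [-0.0, 1.0], [0.003, -0.001]] r 46.0 th -147.0 F [-2.9  0.9  6.1] Frad 2.0 Ftan(ccw) -2.3 open 19.6 grip 20.3
```

To 222 degrees.

```bash
python3 -m handwheel '[{"gripper":1,"offset":[-0.7,-1.1,0],"rotation":[0,0,0]},{"gripper":1,"offset":[-1.5,-2.2,0],"rotation":[0,0,0]},{"gripper":1,"offset":[-2.4,-3.3,0],"rotation":[0,0,0]},{"gripper":1,"offset":[-3.3,-4.4,0],"rotation":[0,0,0]},{"gripper":1,"offset":[-3.3,-4.4,0],"rotation":[0,0,0]},{"gripper":1,"offset":[-3.3,-4.4,0],"rotation":[0,0,0]},{"gripper":1,"offset":[-3.3,-4.4,0],"rotation":[0,0,0]},{"gripper":1,"offset":[-3.3,-4.4,0],"rotation":[0,0,0]}]'
python3 -c "
from goal import *
st()"
```

```text
t: 13.6
tool_pos: [0.509, -0.1309, 0.1186]
tool_rot: [0.0, -3.139, 0.002]
contact_force: [-3.4, 1.6, 6.2]
opening: 0.0191
grip_force: 20.3
t 13.6 p [ 0.509  -0.1309  0.1186] R [[-1.0, -0.0], [-0.0, 1.0], [0.003, -0.001]] r 46.0 th -140.0 F [-3.4  1.6  6.2] Frad 1.6 Ftan(ccw) -3.4 open 19.1 grip 20.3
```

To 229 degrees.

```bash
python3 -m handwheel '[{"gripper":1,"offset":[-0.9,-1.0,0],"rotation":[0,0,0]},{"gripper":1,"offset":[-1.8,-2.0,0],"rotation":[0,0,0]},{"gripper":1,"offset":[-2.8,-3.0,0],"rotation":[0,0,0]},{"gripper":1,"offset":[-3.8,-3.9,0],"rotation":[0,0,0]},{"gripper":1,"offset":[-3.8,-3.9,0],"rotation":[0,0,0]},{"gripper":1,"offset":[-3.8,-3.9,0],"rotation":[0,0,0]},{"gripper":1,"offset":[-3.8,-3.9,0],"rotation":[0,0,0]},{"gripper":1,"offset":[-3.8,-3.9,0],"rotation":[0,0,0]}]'
python3 -c "
from goal import *
st()"
```

```text
t: 14.6
tool_pos: [0.5128, -0.1349, 0.1186]
tool_rot: [0.0, -3.139, 0.002]
contact_force: [-3.9, 1.7, 5.8]
opening: 0.0193
grip_force: 20.3
t 14.6 p [ 0.5128 -0.1349  0.1186] R [[-1.0, -0.0], [-0.0, 1.0], [0.003, -0.001]] r 46.0 th -133.2 F [-3.9  1.7  5.8] Frad 1.5 Ftan(ccw) -4.0 open 19.3 grip 20.3
```

```bash
python3 -m handwheel '[{"gripper":1,"offset":[-1.0,-0.9,0],"rotation":[0,0,0]},{"gripper":1,"offset":[-2.0,-1.8,0],"rotation":[0,0,0]},{"gripper":1,"offset":[-3.1,-2.6,0],"rotation":[0,0,0]},{"gripper":1,"offset":[-4.2,-3.4,0],"rotation":[0,0,0]},{"gripper":1,"offset":[-4.2,-3.4,0],"rotation":[0,0,0]},{"gripper":1,"offset":[-4.2,-3.4,0],"rotation":[0,0,0]},{"gripper":1,"offset":[-4.2,-3.4,0],"rotation":[0,0,0]},{"gripper":1,"offset":[-4.2,-3.4,0],"rotation":[0,0,0]}]'
python3 -c "
from goal import *
st()
P=np.array([(.5357,-.0571),(.5041,-.0799),(.4993,-.0943),(.4987,-.1053),(.5030,-.1215),(.5128,-.1349)])
from scipy.optimize import least_squares as L
print(L(lambda c:np.hypot(*(P-c).T)-.045,C).x, L(lambda c:np.hypot(*(P-c[:2]).T)-c[2],[*C,.045]).x)"
```

```text
t: 15.6
tool_pos: [0.517, -0.1384, 0.1186]
tool_rot: [0.0, -3.139, 0.002]
contact_force: [-3.0, 1.4, 6.3]
opening: 0.0193
grip_force: 20.3
t 15.6 p [ 0.517  -0.1384  0.1186] R [[-1.0, -0.0], [-0.0, 1.0], [0.003, -0.001]] r 46.1 th -126.4 F [-3.   1.4  6.3] Frad 0.6 Ftan(ccw) -3.2 open 19.3 grip 20.3
[ 0.54348418 -0.10166547] [ 0.54410045 -0.10183584  0.04553207]
```

```bash
python3 -m handwheel '[{"gripper":1,"offset":[-1.1,-0.8,0],"rotation":[0,0,0]},{"gripper":1,"offset":[-2.2,-1.6,0],"rotation":[0,0,0]},{"gripper":1,"offset":[-3.4,-2.3,0],"rotation":[0,0,0]},{"gripper":1,"offset":[-4.6,-2.9,0],"rotation":[0,0,0]},{"gripper":1,"offset":[-4.6,-2.9,0],"rotation":[0,0,0]},{"gripper":1,"offset":[-4.6,-2.9,0],"rotation":[0,0,0]},{"gripper":1,"offset":[-4.6,-2.9,0],"rotation":[0,0,0]},{"gripper":1,"offset":[-4.6,-2.9,0],"rotation":[0,0,0]}]'
sed -i 's/^C=.*/C=np.array([.5436,-.1017])/' goal.py
python3 -c "
from goal import *
st()"
```

```text
t: 16.6
tool_pos: [0.5216, -0.1413, 0.1186]
tool_rot: [0.0, -3.139, 0.002]
contact_force: [-2.3, 0.6, 6.1]
opening: 0.0195
grip_force: 20.3
t 16.6 p [ 0.5216 -0.1413  0.1186] R [[-1.0, -0.0], [-0.0, 1.0], [0.003, -0.002]] r 45.4 th -119.1 F [-2.3  0.6  6.1] Frad 0.6 Ftan(ccw) -2.4 open 19.5 grip 20.3
```

```bash
python3 -m handwheel '[{"gripper":1,"offset":[-1.2,-0.6,0],"rotation":[0,0,0]},{"gripper":1,"offset":[-2.5,-1.2,0],"rotation":[0,0,0]},{"gripper":1,"offset":[-3.7,-1.8,0],"rotation":[0,0,0]},{"gripper":1,"offset":[-5.0,-2.3,0],"rotation":[0,0,0]},{"gripper":1,"offset":[-5.0,-2.3,0],"rotation":[0,0,0]},{"gripper":1,"offset":[-5.0,-2.3,0],"rotation":[0,0,0]},{"gripper":1,"offset":[-5.0,-2.3,0],"rotation":[0,0,0]},{"gripper":1,"offset":[-5.0,-2.3,0],"rotation":[0,0,0]}]'
python3 -c "
from goal import *
st()"
```

```text
t: 17.6
tool_pos: [0.5266, -0.1438, 0.1187]
tool_rot: [0.0, -3.139, 0.003]
contact_force: [-3.6, -1.2, 6.6]
opening: 0.0193
grip_force: 20.3
t 17.6 p [ 0.5266 -0.1438  0.1187] R [[-1.0, -0.0], [-0.0, 1.0], [0.003, -0.002]] r 45.4 th -112.1 F [-3.6 -1.2  6.6] Frad 2.4 Ftan(ccw) -2.9 open 19.3 grip 20.3
```

```bash
python3 -m handwheel '[{"gripper":1,"offset":[-1.3,-0.5,0],"rotation":[0,0,0]},{"gripper":1,"offset":[-2.6,-1.0,0],"rotation":[0,0,0]},{"gripper":1,"offset":[-3.9,-1.4,0],"rotation":[0,0,0]},{"gripper":1,"offset":[-5.2,-1.8,0],"rotation":[0,0,0]},{"gripper":1,"offset":[-5.2,-1.8,0],"rotation":[0,0,0]},{"gripper":1,"offset":[-5.2,-1.8,0],"rotation":[0,0,0]},{"gripper":1,"offset":[-5.2,-1.8,0],"rotation":[0,0,0]},{"gripper":1,"offset":[-5.2,-1.8,0],"rotation":[0,0,0]}]'
python3 -c "
from goal import *
st()"
```

```text
t: 18.6
tool_pos: [0.5318, -0.1456, 0.1187]
tool_rot: [0.0, -3.139, 0.003]
contact_force: [-2.1, 0.7, 6.1]
opening: 0.0193
grip_force: 20.3
t 18.6 p [ 0.5318 -0.1456  0.1187] R [[-1.0, -0.0], [-0.0, 1.0], [0.003, -0.002]] r 45.4 th -105.1 F [-2.1  0.7  6.1] Frad -0.1 Ftan(ccw) -2.2 open 19.3 grip 20.3
```

```bash
python3 -m handwheel '[{"gripper":1,"offset":[-1.3,-0.4,0],"rotation":[0,0,0]},{"gripper":1,"offset":[-2.7,-0.7,0],"rotation":[0,0,0]},{"gripper":1,"offset":[-4.0,-0.9,0],"rotation":[0,0,0]},{"gripper":1,"offset":[-5.4,-1.1,0],"rotation":[0,0,0]},{"gripper":1,"offset":[-5.4,-1.1,0],"rotation":[0,0,0]},{"gripper":1,"offset":[-5.4,-1.1,0],"rotation":[0,0,0]},{"gripper":1,"offset":[-5.4,-1.1,0],"rotation":[0,0,0]},{"gripper":1,"offset":[-5.4,-1.1,0],"rotation":[0,0,0]}]'
python3 -c "
from goal import *
st()"
```

```text
t: 19.6
tool_pos: [0.5372, -0.1468, 0.1186]
tool_rot: [0.0, -3.139, 0.003]
contact_force: [-3.0, -1.0, 5.3]
opening: 0.0193
grip_force: 20.3
t 19.6 p [ 0.5372 -0.1468  0.1186] R [[-1.0, -0.0], [-0.0, 1.0], [0.003, -0.002]] r 45.5 th -98.1 F [-3.  -1.   5.3] Frad 1.5 Ftan(ccw) -2.8 open 19.3 grip 20.3
```

261.9 degrees; on.

```bash
python3 -m handwheel '[{"gripper":1,"offset":[-1.4,-0.2,0],"rotation":[0,0,0]},{"gripper":1,"offset":[-2.8,-0.4,0],"rotation":[0,0,0]},{"gripper":1,"offset":[-4.2,-0.4,0],"rotation":[0,0,0]},{"gripper":1,"offset":[-5.5,-0.4,0],"rotation":[0,0,0]},{"gripper":1,"offset":[-5.5,-0.4,0],"rotation":[0,0,0]},{"gripper":1,"offset":[-5.5,-0.4,0],"rotation":[0,0,0]},{"gripper":1,"offset":[-5.5,-0.4,0],"rotation":[0,0,0]},{"gripper":1,"offset":[-5.5,-0.4,0],"rotation":[0,0,0]}]'
python3 -c "
from goal import *
st()"
```

```text
t: 20.6
tool_pos: [0.5426, -0.1472, 0.1186]
tool_rot: [0.0, -3.139, 0.003]
contact_force: [-3.1, -1.3, 6.4]
opening: 0.0193
grip_force: 20.3
t 20.6 p [ 0.5426 -0.1472  0.1186] R [[-1.0, -0.0], [-0.0, 1.0], [0.003, -0.002]] r 45.5 th -91.3 F [-3.1 -1.3  6.4] Frad 1.4 Ftan(ccw) -3.0 open 19.3 grip 20.3
```

```bash
python3 -m handwheel '[{"gripper":1,"offset":[-1.4,0,0],"rotation":[0,0,0]},{"gripper":1,"offset":[-2.8,0.1,0],"rotation":[0,0,0]},{"gripper":1,"offset":[-4.2,0.2,0],"rotation":[0,0,0]},{"gripper":1,"offset":[-5.5,0.3,0],"rotation":[0,0,0]},{"gripper":1,"offset":[-5.5,0.3,0],"rotation":[0,0,0]},{"gripper":1,"offset":[-5.5,0.3,0],"rotation":[0,0,0]},{"gripper":1,"offset":[-5.5,0.3,0],"rotation":[0,0,0]},{"gripper":1,"offset":[-5.5,0.3,0],"rotation":[0,0,0]}]'
python3 -c "
from goal import *
st()"
```

```text
t: 21.6
tool_pos: [0.5481, -0.1471, 0.1186]
tool_rot: [0.0, -3.138, 0.004]
contact_force: [-3.9, 0.2, 5.1]
opening: 0.0194
grip_force: 20.3
t 21.6 p [ 0.5481 -0.1471  0.1186] R [[-1.0, -0.0], [-0.0, 1.0], [0.003, -0.002]] r 45.6 th -84.4 F [-3.9  0.2  5.1] Frad -0.5 Ftan(ccw) -3.9 open 19.4 grip 20.3
```

```bash
python3 -m handwheel '[{"gripper":1,"offset":[-1.4,0.2,0],"rotation":[0,0,0]},{"gripper":1,"offset":[-2.7,0.4,0],"rotation":[0,0,0]},{"gripper":1,"offset":[-4.1,0.7,0],"rotation":[0,0,0]},{"gripper":1,"offset":[-5.4,1.0,0],"rotation":[0,0,0]},{"gripper":1,"offset":[-5.4,1.0,0],"rotation":[0,0,0]},{"gripper":1,"offset":[-5.4,1.0,0],"rotation":[0,0,0]},{"gripper":1,"offset":[-5.4,1.0,0],"rotation":[0,0,0]},{"gripper":1,"offset":[-5.4,1.0,0],"rotation":[0,0,0]}]'
python3 -c "
from goal import *
st()"
```

```text
t: 22.6
tool_pos: [0.5517, -0.1468, 0.1183]
tool_rot: [0.0, -3.134, 0.006]
contact_force: [-8.7, -3.1, 8.0]
opening: 0.0196
grip_force: 20.7
t 22.6 p [ 0.5517 -0.1468  0.1183] R [[-1.0, -0.0], [-0.0, 1.0], [0.008, -0.004]] r 45.8 th -79.8 F [-8.7 -3.1  8. ] Frad 1.5 Ftan(ccw) -9.1 open 19.6 grip 20.7
```

Force jumped to 9 N and the travel fell short, which looks like the stop. I'll confirm with a small 2 mm push.

```bash
python3 -m handwheel '[{"gripper":1,"offset":[-0.6,0.1,0],"rotation":[0,0,0]},{"gripper":1,"offset":[-1.2,0.2,0],"rotation":[0,0,0]},{"gripper":1,"offset":[-1.9,0.4,0],"rotation":[0,0,0]},{"gripper":1,"offset":[-1.9,0.4,0],"rotation":[0,0,0]},{"gripper":1,"offset":[-1.9,0.4,0],"rotation":[0,0,0]},{"gripper":1,"offset":[-1.9,0.4,0],"rotation":[0,0,0]},{"gripper":1,"offset":[-1.9,0.4,0],"rotation":[0,0,0]},{"gripper":1,"offset":[-1.9,0.4,0],"rotation":[0,0,0]}]'
python3 -c "
from goal import *
st()"
```

```text
t: 23.6
tool_pos: [0.553, -0.1466, 0.1182]
tool_rot: [0.0, -3.132, 0.007]
contact_force: [-11.1, -3.5, 9.4]
opening: 0.0194
grip_force: 20.8
t 23.6 p [ 0.553  -0.1466  0.1182] R [[-1.0, -0.0], [-0.0, 1.0], [0.01, -0.004]] r 45.9 th -78.2 F [-11.1  -3.5   9.4] Frad 1.2 Ftan(ccw) -11.5 open 19.4 grip 20.8
```

The stop is confirmed, with first touch at about 274°. Next I'll compute the forward rows, 15° per row clockwise.

```bash
python3 - <<'E' | sed 's/np.float64//g'
from goal import *
def pt(a,r=.0452): return C+r*np.array([np.cos(np.radians(a)),np.sin(np.radians(a))])
for p0,s in (([.5564,-.146],285),(pt(165),165),(pt(45),45),(pt(285),285)):
    print("--");rows(p0,s-15*np.arange(1,9),r=.0452)
E
```

```text
--
270 [(12.8), (-0.9)]
255 [(24.5), (0.6)]
240 [(35.4), (5.2)]
225 [(44.8), (12.3)]
210 [(51.9), (21.7)]
195 [(56.5), (32.6)]
180 [(58.0), (44.3)]
165 [(56.5), (56.0)]
--
150 [(-4.5), (10.9)]
135 [(-11.7), (20.3)]
120 [(-21.1), (27.4)]
105 [(-32.0), (32.0)]
90 [(-43.7), (33.5)]
75 [(-55.4), (32.0)]
60 [(-66.3), (27.4)]
45 [(-75.6), (20.3)]
--
30 [(-7.2), (-9.4)]
15 [(-11.7), (-20.3)]
0 [(-13.2), (-32.0)]
-15 [(-11.7), (-43.7)]
-30 [(-7.2), (-54.6)]
-45 [(-0.0), (-63.9)]
-60 [(9.4), (-71.1)]
-75 [(20.3), (-75.6)]
--
270 [(11.7), (-1.5)]
255 [(23.4), (0.0)]
240 [(34.3), (4.5)]
225 [(43.7), (11.7)]
210 [(50.8), (21.1)]
195 [(55.4), (32.0)]
180 [(56.9), (43.7)]
165 [(55.4), (55.4)]
```

```bash
python3 -m handwheel '[{"gripper":1,"offset":[12.8,-0.9,0],"rotation":[0,0,0]},{"gripper":1,"offset":[24.5,0.6,0],"rotation":[0,0,0]},{"gripper":1,"offset":[35.4,5.2,0],"rotation":[0,0,0]},{"gripper":1,"offset":[44.8,12.3,0],"rotation":[0,0,0]},{"gripper":1,"offset":[51.9,21.7,0],"rotation":[0,0,0]},{"gripper":1,"offset":[56.5,32.6,0],"rotation":[0,0,0]},{"gripper":1,"offset":[58,44.3,0],"rotation":[0,0,0]},{"gripper":1,"offset":[56.5,56,0],"rotation":[0,0,0]}]'
python3 -c "
from goal import *
st()"
```

```text
t: 24.6
tool_pos: [0.5008, -0.0879, 0.1185]
tool_rot: [-0.001, 3.139, -0.003]
contact_force: [6.7, -6.4, -2.1]
opening: 0.0194
grip_force: 19.9
t 24.6 p [ 0.5008 -0.0879  0.1185] R [[-1.0, -0.001], [-0.001, 1.0], [-0.003, -0.002]] r 45.0 th 162.1 F [ 6.7 -6.4 -2.1] Frad -8.3 Ftan(ccw) 4.1 open 19.4 grip 19.9
```

```bash
python3 -m handwheel '[{"gripper":1,"offset":[-4.5,10.9,0],"rotation":[0,0,0]},{"gripper":1,"offset":[-11.7,20.3,0],"rotation":[0,0,0]},{"gripper":1,"offset":[-21.1,27.4,0],"rotation":[0,0,0]},{"gripper":1,"offset":[-32,32,0],"rotation":[0,0,0]},{"gripper":1,"offset":[-43.7,33.5,0],"rotation":[0,0,0]},{"gripper":1,"offset":[-55.4,32,0],"rotation":[0,0,0]},{"gripper":1,"offset":[-66.3,27.4,0],"rotation":[0,0,0]},{"gripper":1,"offset":[-75.6,20.3,0],"rotation":[0,0,0]}]'
python3 -c "
from goal import *
st()"
```

```text
t: 25.6
tool_pos: [0.5735, -0.067, 0.1177]
tool_rot: [0.002, -3.134, -0.002]
contact_force: [-6.9, -1.3, 7.7]
opening: 0.0195
grip_force: 20.9
t 25.6 p [ 0.5735 -0.067   0.1177] R [[-1.0, -0.001], [-0.001, 1.0], [0.008, 0.001]] r 45.8 th 49.3 F [-6.9 -1.3  7.7] Frad -5.5 Ftan(ccw) 4.4 open 19.5 grip 20.9
```

Tracking well; third part of turn one.

```bash
python3 -m handwheel '[{"gripper":1,"offset":[-7.2,-9.4,0],"rotation":[0,0,0]},{"gripper":1,"offset":[-11.7,-20.3,0],"rotation":[0,0,0]},{"gripper":1,"offset":[-13.2,-32,0],"rotation":[0,0,0]},{"gripper":1,"offset":[-11.7,-43.7,0],"rotation":[0,0,0]},{"gripper":1,"offset":[-7.2,-54.6,0],"rotation":[0,0,0]},{"gripper":1,"offset":[0,-63.9,0],"rotation":[0,0,0]},{"gripper":1,"offset":[9.4,-71.1,0],"rotation":[0,0,0]},{"gripper":1,"offset":[20.3,-75.6,0],"rotation":[0,0,0]}]'
python3 -c "
from goal import *
st()"
```

```text
t: 26.6
tool_pos: [0.5573, -0.1446, 0.1192]
tool_rot: [-0.001, 3.136, -0.006]
contact_force: [6.6, -5.6, -0.4]
opening: 0.0192
grip_force: 20.3
t 26.6 p [ 0.5573 -0.1446  0.1192] R [[-1.0, -0.001], [-0.001, 1.0], [-0.006, -0.004]] r 45.1 th -72.3 F [ 6.6 -5.6 -0.4] Frad 7.3 Ftan(ccw) 4.6 open 19.2 grip 20.3
```

Turn one done, forces small. Turn two, three calls.

```bash
python3 -m handwheel '[{"gripper":1,"offset":[11.7,-1.5,0],"rotation":[0,0,0]},{"gripper":1,"offset":[23.4,0,0],"rotation":[0,0,0]},{"gripper":1,"offset":[34.3,4.5,0],"rotation":[0,0,0]},{"gripper":1,"offset":[43.7,11.7,0],"rotation":[0,0,0]},{"gripper":1,"offset":[50.8,21.1,0],"rotation":[0,0,0]},{"gripper":1,"offset":[55.4,32,0],"rotation":[0,0,0]},{"gripper":1,"offset":[56.9,43.7,0],"rotation":[0,0,0]},{"gripper":1,"offset":[55.4,55.4,0],"rotation":[0,0,0]}]' | head -4
python3 -m handwheel '[{"gripper":1,"offset":[-4.5,10.9,0],"rotation":[0,0,0]},{"gripper":1,"offset":[-11.7,20.3,0],"rotation":[0,0,0]},{"gripper":1,"offset":[-21.1,27.4,0],"rotation":[0,0,0]},{"gripper":1,"offset":[-32,32,0],"rotation":[0,0,0]},{"gripper":1,"offset":[-43.7,33.5,0],"rotation":[0,0,0]},{"gripper":1,"offset":[-55.4,32,0],"rotation":[0,0,0]},{"gripper":1,"offset":[-66.3,27.4,0],"rotation":[0,0,0]},{"gripper":1,"offset":[-75.6,20.3,0],"rotation":[0,0,0]}]' | head -4
python3 -m handwheel '[{"gripper":1,"offset":[-7.2,-9.4,0],"rotation":[0,0,0]},{"gripper":1,"offset":[-11.7,-20.3,0],"rotation":[0,0,0]},{"gripper":1,"offset":[-13.2,-32,0],"rotation":[0,0,0]},{"gripper":1,"offset":[-11.7,-43.7,0],"rotation":[0,0,0]},{"gripper":1,"offset":[-7.2,-54.6,0],"rotation":[0,0,0]},{"gripper":1,"offset":[0,-63.9,0],"rotation":[0,0,0]},{"gripper":1,"offset":[9.4,-71.1,0],"rotation":[0,0,0]},{"gripper":1,"offset":[20.3,-75.6,0],"rotation":[0,0,0]}]'
python3 -c "
from goal import *
st()"
```

```text
t: 27.6
tool_pos: [0.5006, -0.0878, 0.1184]
tool_rot: [-0.001, 3.139, -0.002]
contact_force: [7.3, -6.9, -1.4]
t: 28.6
tool_pos: [0.5735, -0.067, 0.1177]
tool_rot: [0.002, -3.134, -0.001]
contact_force: [-7.0, -0.7, 6.7]
t: 29.6
tool_pos: [0.5575, -0.1445, 0.1192]
tool_rot: [-0.001, 3.135, -0.005]
contact_force: [7.0, -7.9, 0.2]
opening: 0.0193
grip_force: 20.5
t 29.6 p [ 0.5575 -0.1445  0.1192] R [[-1.0, -0.001], [-0.001, 1.0], [-0.006, -0.003]] r 45.0 th -72.0 F [ 7.  -7.9  0.2] Frad 9.7 Ftan(ccw) 4.2 open 19.3 grip 20.5
```

Turn three.

```bash
python3 -m handwheel '[{"gripper":1,"offset":[11.7,-1.5,0],"rotation":[0,0,0]},{"gripper":1,"offset":[23.4,0,0],"rotation":[0,0,0]},{"gripper":1,"offset":[34.3,4.5,0],"rotation":[0,0,0]},{"gripper":1,"offset":[43.7,11.7,0],"rotation":[0,0,0]},{"gripper":1,"offset":[50.8,21.1,0],"rotation":[0,0,0]},{"gripper":1,"offset":[55.4,32,0],"rotation":[0,0,0]},{"gripper":1,"offset":[56.9,43.7,0],"rotation":[0,0,0]},{"gripper":1,"offset":[55.4,55.4,0],"rotation":[0,0,0]}]' | head -4
python3 -m handwheel '[{"gripper":1,"offset":[-4.5,10.9,0],"rotation":[0,0,0]},{"gripper":1,"offset":[-11.7,20.3,0],"rotation":[0,0,0]},{"gripper":1,"offset":[-21.1,27.4,0],"rotation":[0,0,0]},{"gripper":1,"offset":[-32,32,0],"rotation":[0,0,0]},{"gripper":1,"offset":[-43.7,33.5,0],"rotation":[0,0,0]},{"gripper":1,"offset":[-55.4,32,0],"rotation":[0,0,0]},{"gripper":1,"offset":[-66.3,27.4,0],"rotation":[0,0,0]},{"gripper":1,"offset":[-75.6,20.3,0],"rotation":[0,0,0]}]' | head -4
python3 -m handwheel '[{"gripper":1,"offset":[-7.2,-9.4,0],"rotation":[0,0,0]},{"gripper":1,"offset":[-11.7,-20.3,0],"rotation":[0,0,0]},{"gripper":1,"offset":[-13.2,-32,0],"rotation":[0,0,0]},{"gripper":1,"offset":[-11.7,-43.7,0],"rotation":[0,0,0]},{"gripper":1,"offset":[-7.2,-54.6,0],"rotation":[0,0,0]},{"gripper":1,"offset":[0,-63.9,0],"rotation":[0,0,0]},{"gripper":1,"offset":[9.4,-71.1,0],"rotation":[0,0,0]},{"gripper":1,"offset":[20.3,-75.6,0],"rotation":[0,0,0]}]'
python3 -c "
from goal import *
st()"
```

```text
t: 30.6
tool_pos: [0.5006, -0.0876, 0.1184]
tool_rot: [-0.001, 3.139, -0.002]
contact_force: [6.4, -7.0, -2.5]
t: 31.6
tool_pos: [0.5734, -0.0669, 0.1176]
tool_rot: [0.002, -3.134, -0.001]
contact_force: [-7.0, -1.7, 8.3]
t: 32.6
tool_pos: [0.5576, -0.1444, 0.1193]
tool_rot: [-0.001, 3.135, -0.006]
contact_force: [7.4, -8.4, -0.3]
opening: 0.0192
grip_force: 20.7
t 32.6 p [ 0.5576 -0.1444  0.1193] R [[-1.0, -0.001], [-0.001, 1.0], [-0.007, -0.004]] r 44.9 th -71.8 F [ 7.4 -8.4 -0.3] Frad 10.3 Ftan(ccw) 4.4 open 19.2 grip 20.7
```

```bash
python3 -m handwheel '[{"gripper":1,"offset":[3.1,-0.8,0],"rotation":[0,0,0]},{"gripper":1,"offset":[6.2,-1.3,0],"rotation":[0,0,0]},{"gripper":1,"offset":[9.3,-1.6,0],"rotation":[0,0,0]},{"gripper":1,"offset":[9.3,-1.6,0],"rotation":[0,0,0]},{"gripper":1,"offset":[9.3,-1.6,0],"rotation":[0,0,0]},{"gripper":1,"offset":[9.3,-1.6,0],"rotation":[0,0,0]},{"gripper":1,"offset":[9.3,-1.6,0],"rotation":[0,0,0]},{"gripper":1,"offset":[9.3,-1.6,0],"rotation":[0,0,0]}]'
python3 -c "
from goal import *
st()"
```

```text
t: 33.6
tool_pos: [0.5471, -0.1465, 0.1191]
tool_rot: [-0.001, 3.139, -0.008]
contact_force: [2.2, -10.4, 2.1]
opening: 0.0192
grip_force: 21.0
t 33.6 p [ 0.5471 -0.1465  0.1191] R [[-1.0, -0.0], [-0.001, 1.0], [-0.003, -0.005]] r 45.0 th -85.5 F [  2.2 -10.4   2.1] Frad 10.6 Ftan(ccw) 1.3 open 19.2 grip 21.0
```

At 274.5°, as intended. Open, then lift straight up.

```bash
python3 -m handwheel '[{"gripper":-1,"offset":[0,0,0],"rotation":[0,0,0]},{"gripper":-1,"offset":[0,0,0],"rotation":[0,0,0]},{"gripper":-1,"offset":[0,0,0],"rotation":[0,0,0]},{"gripper":-1,"offset":[0,0,0],"rotation":[0,0,0]},{"gripper":-1,"offset":[0,0,-20],"rotation":[0,0,0]},{"gripper":-1,"offset":[0,0,-60],"rotation":[0,0,0]},{"gripper":-1,"offset":[0,0,-110],"rotation":[0,0,0]},{"gripper":-1,"offset":[0,0,-150],"rotation":[0,0,0]}]'
python3 -m handwheel '[{"gripper":-1,"offset":[25,50,0],"rotation":[0,0,0]},{"gripper":-1,"offset":[50,100,0],"rotation":[0,0,0]},{"gripper":-1,"offset":[75,150,0],"rotation":[0,0,0]},{"gripper":-1,"offset":[100,200,0],"rotation":[0,0,0]},{"gripper":-1,"offset":[100,250,0],"rotation":[0,0,0]},{"gripper":-1,"offset":[100,300,0],"rotation":[0,0,0]},{"gripper":-1,"offset":[100,300,0],"rotation":[0,0,0]},{"gripper":-1,"offset":[100,300,0],"rotation":[0,0,0]}]'
python3 - <<'E'
from goal import *
t=ctrl.get_image("top");s=ctrl.get_image("scene")
a=t["image"][130:270,280:380];b=s["image"][170:310,265:365]
cv2.imwrite("pics/end.png",cv2.resize(np.hstack([a,b])[:,:,::-1],None,fx=4,fy=4,interpolation=cv2.INTER_CUBIC))
E
```

```text
t: 34.6
tool_pos: [0.5463, -0.1452, 0.2726]
tool_rot: [-0.0, 3.138, -0.002]
contact_force: [-0.3, -0.2, -0.1]
opening: 0.0853
grip_force: 0.0
t: 35.6
tool_pos: [0.4458, 0.1549, 0.2694]
tool_rot: [-0.001, 3.14, -0.0]
contact_force: [0.0, -0.8, 0.5]
opening: 0.0861
grip_force: 0.0
```

View pics/end.png

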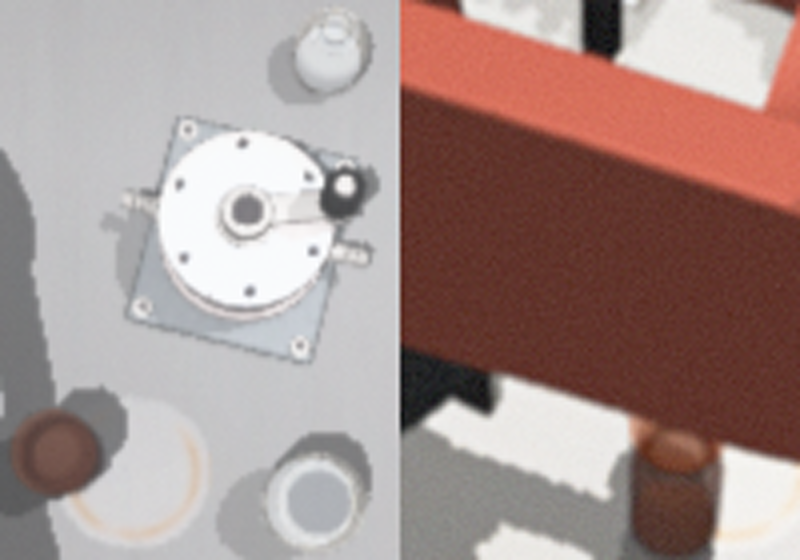

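The knob top is now at top-view pixel (365.8,176.2), and the bottles and jar are where they were. I'll check the crank angle and hand in if it agrees.

```bash
python3 - <<'E'
from goal import *
t=ctrl.get_image("top");k=at(t,365.8,176.2,.156);d=k[:2]-C
a=np.degrees(np.arctan2(d[1],d[0]))%360;print(k,np.hypot(*d)*1e3,a)
if abs(a-274.5)<7: print(ctrl.finish_job())
E
```

```text
[ 0.54856782 -0.14525849  0.156     ] 43.84086781431173 276.50643566599393
the job is handed in; nothing more can be done
None
```

The crank was wound back to its stop (11.5 N at most in the readings), then forward three full turns and released. It stands at about 274.5–276.5°, against an estimated first touch of about 274°. The bottles and jar look unmoved, and the job was handed in at about 36 s; no verdict came back.

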